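Nest the drained ramekins and slide the tray home

ROBOT

A 6-joint arm with a two-finger parallel gripper is mounted at the origin on the work surface. World frame = base frame: x ahead of the robot, y to its left, z up, the work surface at z = 0. Lengths are in mm, angles in rad, forces in N, time in s.
With the tool pointing down it reaches from about 275 to 725 mm from the base axis. Payload 15.9 kg.
Tool frame: the origin (TCP) lies midway between the tips of the shut fingers; the grasp point (between the pads) lies 19 mm behind it (manip.grasp_offset is the z of the grasp point in the tool frame, in mm); z points along the fingers, y is the line along which they close (so a half turn about z gives the same grasp; the last joint's range is limited). The gripper opens to 85 mm and grips with 20 to 120 N. Pads are 22 mm wide; open, the fingers measure 114 mm over their backs; the gripper's body (76 mm by 85 mm) begins 54 mm behind the grasp point. The pads swing forward as they close: fully open they stand 13 mm farther back than shut.
Start: joints at [-1.323, 0.213, -0.034, 1.323, 0, 1.571], TCP at [122.631, -484.713, 231.306] pointing down, gripper open.
Joint ranges: [-2.98, 2.98], [-0.74, 1.72], [-1.14, 1.35], [-2.1, 2.04], [-1.57, 1.44], [-3.14, 3.14]. Speed limits (rad/s): [1.89, 1.89, 2.39, 2.57, 3.14, 3.14].

INTERFACE

Orientations are given as a 3x3 rotation matrix whose columns are the frame's x, y, z axes.
In Python, from station import state, vision, manip gives the robot as it stands.
- The arm moves only by the tool move_arm, never from a script. Its argument "motion" is one flat list of numbers, 6 for each row, row after row: the shift along the tool's x, y, z in m, then the turn, a rotation vector about the tool's x, y, z in degrees. In form: [dx, dy, dz, wx, wy, wz, dx, dy, dz, wx, wy, wz, ...]. A call has exactly 5 rows; each row shifts and turns the commanded pose from where the row before left it, along the tool's axes as they then stand; what a row does not reach is not made up. A row lasts 1/12 s, in which the tool goes at most 41.7 mm and 7.16 degrees, less where a joint would pass 70% of its speed; a pose out of reach is approached as far as the arm can. A call is refused whole if a number of a shift passes 0.0417 or a number of a turn 7.16, either way. A call with a gripper value outside its range is refused whole. "grip" is the opening, from 0 (shut) to 1 (fully open), set as the call begins (left out, the last holds). The fingers move at their own pace and stop on an object; "grip_force" is the grip in N (left out, the last holds). Time passes only in rows, so rows that do not move let the fingers close, or fill a call up. It gives the time, the measured TCP pose, the force, the opening and the grip force at its end, in the units of the state.
- state(): the state, without advancing time (a new reading comes with each control period).
- vision.grab_frame(name): name is "side" or "top"; returns (picture, depth): 480x640x3 uint8, blue, green, red; 480x640 float32, mm along the optical axis (not along the pixel's ray), 0 where there is no reading.
- vision.get_calibration(name): a dict with "mtx" (3x3 intrinsics, pixels), "R" (3x3) and "t" (3): a world point X has camera coordinates R X + t. Camera axes: x right, y down, z forward; pixel columns grow to the right and rows downward; lengths in mm; the calibration is good to about 2 mm. A picture is of the moment at which its call begins. get_calibration takes no time and is no camera call.
- manip.sign_off(): hands the job in; it is judged then, once.
The state is a dict: "clock": time; "qpos": joint angles; "qvel": joint speeds; "tau": joint torques, N m; "tool_pos": TCP position; "tool_rot": TCP orientation; "ft_force": force on the tool from outside, world axes, zero at the start; "moment": the same for the moment, N m; "finger_gap": finger opening in mm; "grasp_force": force on a finger pad.
Only numpy, scipy, OpenCV 4.12 (cv2) and the standard library are available. Lean on these libraries where they do the work, as an engineer would, in place of code of your own. Each camera call takes 0.05 s, during which the arm holds its last target. There are 200 camera calls.

TASK

Put the three small fluted ramekins away: take the one standing on the worktop and the one drying on its side in the dish drainer and nest them, all the right way up, in a single stack with the one that already stands in the pulled-out bamboo tray at the bottom, then slide the tray fully home under the shelf with the stack standing in it. Nest them gently, they chip, and leave everything else where it is.

Things in the scene. Friction and masses are not known exactly. Their poses are not given: they have to be found in the camera images.
- ram_tray: small white fluted ramekin, 60 mm high, loose and upright in the tray. Foot 54.5 mm across (52 at its chamfered underside) up to a flat shoulder at 20 mm; above it the body, 68 mm across; wall 5 mm, mouth 58 mm across. Nested, a shoulder rests on the rim below: origins 40 mm apart, 1.5 mm play all round. About 0.2 kg. Origin: centre of the underside; z along its axis to the mouth.
- ram_top: ramekin of the same shape, size and axes as ram_tray, standing upright on the worktop between the drainer and the tray. Origin: centre of its underside.
- ram_rack: ramekin of the same shape, size and axes as ram_tray, lying on its side in the drainer's end bay: its z axis is level, its mouth towards the drainer's free end, its axis 46 mm above the worktop. It rests on two wires 52 mm apart that run along its axis, tops at z = 23 mm; nothing is above it. Origin: centre of its underside.
- cup_bay (a point): middle of the drainer's end bay, 46 mm above the worktop; x points to the drainer's free end (the mouth side), y across, z up. Low wire loops 72 mm wide cross at x = -38 and +38 mm, top z = 39 mm; the drainer's rim wire, 200 mm wide, top z = 37 mm, ends at x = +66 mm. Saucers on edge, 143 mm high, begin at x = -114 mm. Fixed.
- tray (a joint): how far the tray is pulled out, m: 0 is fully home against its stop, 0.20 fully out. It slides level with 1.5 N of friction and light damping and stays where it is left.
- tray_floor (a point): point on the tray's floor (its upper face, 18 mm above the worktop), moving with the tray. x points along the slide, inwards under the shelf; z up. The floor runs from x = -118 to +100 mm, y = -108 to +108 mm, in a rim 19 mm high; the front panel, 276 mm wide, top at z = 50 mm above the worktop, is at x = -130 to -118 mm.
- tray_handle (a point): middle of the steel bar handle of the tray, 30 mm above the worktop, bar along y, 100 mm long, about 10 mm thick, 35 mm in front of the front panel; moves with the tray, axes as tray_floor. Pushing it along +x closes the tray; home, it is 35 mm in front of the shelf's front edge.
- shelf: bamboo shelf, 280 mm wide, 260 mm deep, board from z = 175 to 190 mm on four legs, open at the front. Origin: centre of its footprint on the worktop; x points from front to back, the front edge is at x = -130 mm. Fixed.
- egg_cooker: matte black round egg cooker on the shelf, 163 mm across, 157 mm high. Origin: centre of its underside. Leave alone.
- silicone_lid: yellow silicone lid lying on the shelf, 100 mm across, 24 mm high. Origin: centre of its underside. Leave alone.
- salt_cellar: stainless salt cellar with hinged cover on the shelf, 77 mm across, 56 mm high. Origin: centre of its underside. Leave alone.
- big_ramekin: larger plain white ramekin, 112 mm across, 50 mm high, mouth up on the worktop. It is not one of the three. Origin: centre of its underside. Leave alone.
- mug: grey mug, 80 mm across, 92 mm high, with a handle, on the worktop. Origin: centre of its underside. Leave alone.
- pepper_mill: dark wooden pepper mill, 54 mm across, 179 mm high, on the worktop. Origin: centre of its underside. Leave alone.
- jar: amber glass jar with a steel lid, 72 mm across, 95 mm high, on the worktop. Origin: centre of its underside. Leave alone.
Mind the look-alikes: they are no part of the job. What is shaped like the ram_top but purple is not meant. What is shaped like the ram_rack but red is not meant.

How it is judged (in metres and radians):
On the way:
1. the three small ramekins stand nested in one upright stack in the pulled-out tray (angle between each of ram_tray, ram_top, ram_rack's own z axis and vertical below 0.08 rad and ((z of ram_top in the frame of ram_tray between 0.036 and 0.0435 m and horizontal distance between ram_top and ram_tray below 0.005 m and angle between the z axis of ram_top and the z axis of ram_tray, either way round below 0.07 rad and z of ram_rack in the frame of ram_top between 0.036 and 0.0435 m and horizontal distance between ram_rack and ram_top below 0.005 m and angle between the z axis of ram_rack and the z axis of ram_top, either way round below 0.07 rad) or (z of ram_rack in the frame of ram_tray between 0.036 and 0.0435 m and horizontal distance between ram_rack and ram_tray below 0.005 m and angle between the z axis of ram_rack and the z axis of ram_tray, either way round below 0.07 rad and z of ram_top in the frame of ram_rack between 0.036 and 0.0435 m and horizontal distance between ram_top and ram_rack below 0.005 m and angle between the z axis of ram_top and the z axis of ram_rack, either way round below 0.07 rad)) and z of ram_tray in the frame of tray_floor between -0.004 and 0.006 m and x of ram_tray in the frame of tray_floor between -0.11 and 0.1 m and y of ram_tray in the frame of tray_floor between -0.1 and 0.1 m and value of joint tray above 0.05 m), for 0.2 s.
At the end, for the whole second after the job is handed in: Tray less than 8 mm open; the ramekin that was in it upright on its floor, the other two nested above it in either order: shoulder on the rim below (origins 36 to 43.5 mm apart), centred within 5 mm, within 0.08 rad of upright, in line within 0.07 rad; all at rest (angle between each of ram_tray, ram_top, ram_rack's own z axis and vertical below 0.08 rad and ((z of ram_top in the frame of ram_tray between 0.036 and 0.0435 m and horizontal distance between ram_top and ram_tray below 0.005 m and angle between the z axis of ram_top and the z axis of ram_tray, either way round below 0.07 rad and z of ram_rack in the frame of ram_top between 0.036 and 0.0435 m and horizontal distance between ram_rack and ram_top below 0.005 m and angle between the z axis of ram_rack and the z axis of ram_top, either way round below 0.07 rad) or (z of ram_rack in the frame of ram_tray between 0.036 and 0.0435 m and horizontal distance between ram_rack and ram_tray below 0.005 m and angle between the z axis of ram_rack and the z axis of ram_tray, either way round below 0.07 rad and z of ram_top in the frame of ram_rack between 0.036 and 0.0435 m and horizontal distance between ram_top and ram_rack below 0.005 m and angle between the z axis of ram_top and the z axis of ram_rack, either way round below 0.07 rad)) and z of ram_tray in the frame of tray_floor between -0.004 and 0.006 m and x of ram_tray in the frame of tray_floor between -0.11 and 0.1 m and y of ram_tray in the frame of tray_floor between -0.1 and 0.1 m and value of joint tray below 0.008 m and linear speed of each of ram_tray, ram_top, ram_rack below 0.02 m/s); the robot touches nothing.
It fails at once if ramekins knocked or pressed together with more than 45 N (contact force between any of ram_top, ram_rack and ram_tray above 45 N or contact force between ram_top and ram_rack above 45 N).
It fails at once if another thing moved by more than 30 mm or tipped over (distance of any of egg_cooker, silicone_lid, salt_cellar, big_ramekin, mug, pepper_mill, jar from where it was at the start of the episode above 0.03 m or angle between any of egg_cooker, silicone_lid, salt_cellar, big_ramekin, mug, pepper_mill, jar's own z axis and vertical above 0.4 rad).
It also fails if it takes over 72 s, if anything falls off the work surface, if the arm or the gripper's body presses on something with over 40 N, if the wrist force passes 120 N, or if a joint passes its speed limit or range.

## Working session

There is one attempt and no reset: what is moved stays moved. The work goes in short steps, Python scripts to look and compute and a tool call to move; the robot and the scene stay as the last step left them, time stands still between calls to the robot, and variables do not carry over. Pictures are saved under pics/ and viewed, at most 10 in all, crops included, and the job is handed in when it is done.

Besides the shell and the picture viewer there is one more tool, called after ">>>" in YAML: its name, and indented under it one key for each argument. move_arm: Moves the arm, as the interface text tells. Its arguments: {"type":"object","properties":{"motion":{"type":"array","items":{"type":"number"}},"grip":{"type":"number"},"grip_force":{"type":"number"}},"required":["motion"]}

```bash
mkdir -p pics; cat > h.py <<'E'
import numpy as np,cv2
from station import state,vision,manip
def grab(n,save=None):
    p,d=vision.grab_frame(n)
    if save: cv2.imwrite('pics/'+save,p); np.save('pics/'+save+'.npy',d)
    return p,d
def cloud(n,d):
    c=vision.get_calibration(n);K=np.array(c['mtx']);R=np.array(c['R']);t=np.array(c['t']).ravel()
    v,u=np.mgrid[0:480,0:640]
    X=np.stack([(u-K[0,2])/K[0,0]*d,(v-K[1,2])/K[1,1]*d,d],-1)
    W=(X-t)@R
    W[d==0]=np.nan
    return W
E
python3 - <<'E'
from h import *
for n in('top','side'):
    p,d=grab(n,n+'0.png'); c=vision.get_calibration(n); print(n,c)
print(state(),manip.grasp_offset)
E
```

```text
top {'mtx': array([[531.29687863,   0.        , 321.53689415],
       [  0.        , 531.29687863, 241.30124267],
       [  0.        ,   0.        ,   1.        ]]), 'R': array([[ 0.01666693, -0.99974397, -0.01530398],
       [-0.99756478, -0.01558994, -0.06798139],
       [ 0.06772539,  0.01639975, -0.99756921]]), 't': array([  73.70709921,  538.19200905, 1311.11279178])}
side {'mtx': array([[587.84953659,   0.        , 312.98227894],
       [  0.        , 587.84953659, 247.27587152],
       [  0.        ,   0.        ,   1.        ]]), 'R': array([[-0.99428932,  0.10631378,  0.00928034],
       [ 0.09837882,  0.94682061, -0.3063533 ],
       [-0.0413564 , -0.30369083, -0.95187264]]), 't': array([ 494.28363882,  -72.10144345, 1701.2222002 ])}
{'clock': 0.1, 'qpos': array([-1.32298259e+00,  2.13303804e-01, -3.49470487e-02,  1.32347884e+00,
        1.05930368e-05,  1.57080606e+00]), 'qvel': array([ 0.00035382, -0.00135668,  0.00200389, -0.00117521,  0.00121952,
        0.00100051]), 'tau': array([ 5.36233511e-04, -6.87240672e+01,  4.87812388e+01,  1.19818372e-02,
        4.52017457e-05,  2.96250823e-05]), 'tool_pos': array([ 122.5779346 , -484.45653444,  230.88677407]), 'tool_rot': array([[ 9.69453386e-01,  2.45275529e-01, -2.18671757e-04],
       [ 2.45275627e-01, -9.69452961e-01,  9.07452641e-04],
       [ 1.05839446e-05, -9.33367887e-04, -9.99999564e-01]]), 'ft_force': array([ 0.16216248,  0.0801583 , -0.0387134 ]), 'moment': array([ 0.04872481, -0.01029626, -0.01618055]), 'grasp_force': 0.0, 'finger_gap': 85.7326664714283} -18.700000000000003
```

View pics/top0.png

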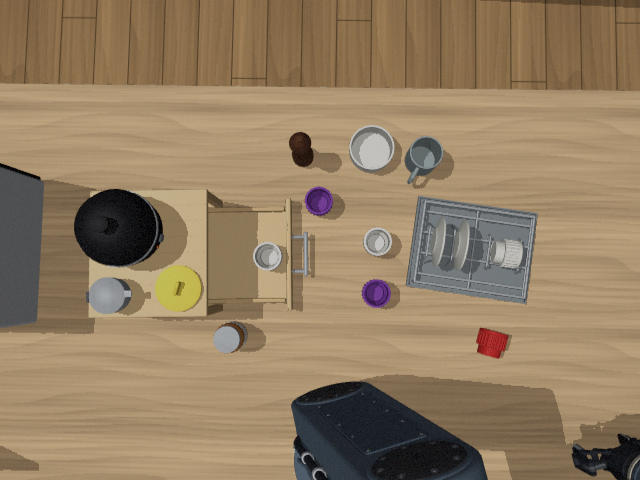

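View pics/side0.png

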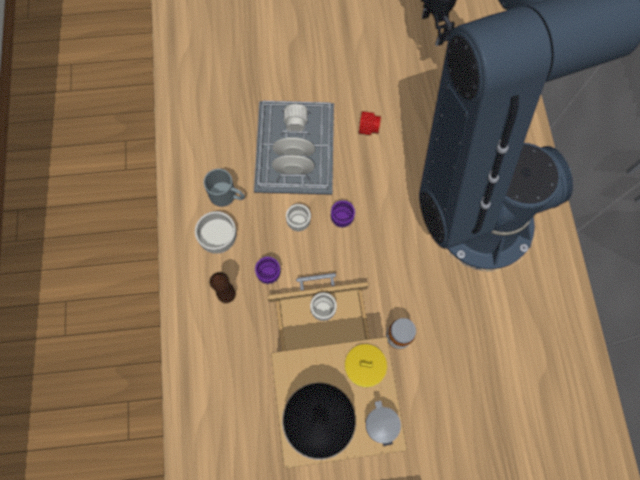

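Top picture: the white ramekins are at (377,241) on the worktop, (268,257) in the tray, and (508,253) on its side in the drainer. The look-alikes are purple at (319,201) and (376,293), and red at (491,342). The plain bowl at (371,148) is too large to be one of the three. The white ones fit the description, so I'll confirm them in one enlarged crop and measure.

```bash
python3 - <<'E'
from h import *
p=cv2.imread('pics/top0.png');d=np.load('pics/top0.png.npy')
cv2.imwrite('pics/c1.png',cv2.resize(p[185:315,240:540],None,fx=2.66,fy=2.66,interpolation=cv2.INTER_CUBIC))
hsv=cv2.cvtColor(p,cv2.COLOR_BGR2HSV)
W=cloud('top',d)
def rg(n,u,v,r,zlo,zhi):
    w=W[v-r:v+r,u-r:u+r].reshape(-1,3); w=w[(w[:,2]>zlo)&(w[:,2]<zhi)]
    c=cv2.minEnclosingCircle(w[:,:2].astype(np.float32)); print(n,len(w),c,np.median(w[:,2]),w[:,:2].mean(0)); return w
rg('top',377,241,22,50,70)
rg('tray',268,257,22,66,90)
rg('purple1',319,201,22,50,70)
rg('purple2',376,293,22,50,70)
w=rg('rack',508,253,25,62,90)
print('rack rect',cv2.minAreaRect(w[:,:2].astype(np.float32)))
w2=W[225:285,480:540].reshape(-1,3);w2=w2[w2[:,2]>50]; 
for z in (55,60,65,70,75): 
    k=w2[w2[:,2]>z]; print(z,len(k),cv2.minAreaRect(k[:,:2].astype(np.float32)))
for u,v in [(418,198),(536,213),(408,287),(527,301),(290,200),(290,309),(307,233),(307,276),(207,192),(207,316)]: print((u,v),W[v-2:v+3,u-2:u+3].reshape(-1,3)[np.argmax(W[v-2:v+3,u-2:u+3,2])].round(0))
E
```

```text
top 196 ((536.255859375, -53.269466400146484), 34.397518157958984) 59.769401292466846 [535.87754594 -54.07189296]
tray 216 ((495.9424743652344, 211.9233856201172), 34.409706115722656) 77.77078879640685 [496.41353631 212.69518286]
purple1 202 ((633.9790649414062, 91.41832733154297), 34.31160354614258) 60.751796327807526 [634.47543041  91.21625086]
purple2 203 ((411.21197509765625, -51.59257507324219), 34.1929931640625) 59.807754292474314 [410.34106397 -52.10571496]
rack 603 ((513.55322265625, -367.373046875), 38.04496383666992) 73.35619646893836 [ 512.75375608 -365.53576098]
rack rect ((513.7289428710938, -364.3928527832031), (61.64162826538086, 61.01674270629883), 81.43833923339844)
55 674 ((514.0155639648438, -364.5162353515625), (61.81978988647461, 66.13960266113281), 81.91300964355469)
60 625 ((514.7333374023438, -364.5614013671875), (61.732566833496094, 63.48432922363281), 81.05769348144531)
65 550 ((513.5389404296875, -364.3642578125), (61.64162826538086, 60.632537841796875), 81.43833923339844)
70 426 ((512.9956665039062, -365.26654052734375), (63.4781379699707, 50.84241485595703), 86.88067626953125)
75 243 ((513.275390625, -364.98431396484375), (61.10142517089844, 38.990577697753906), 78.46366119384766)
(418, 198) [ 653. -161.   17.]
(536, 213) [ 614. -453.   15.]
(408, 287) [ 432. -137.   16.]
(527, 301) [ 399. -424.   15.]
(290, 200) [630. 163.  54.]
(290, 309) [369. 160.  54.]
(307, 233) [nan nan nan]
(307, 276) [454. 122.  35.]
(207, 192) [632. 337. 194.]
(207, 316) [363. 330. 190.]
```

View pics/c1.png

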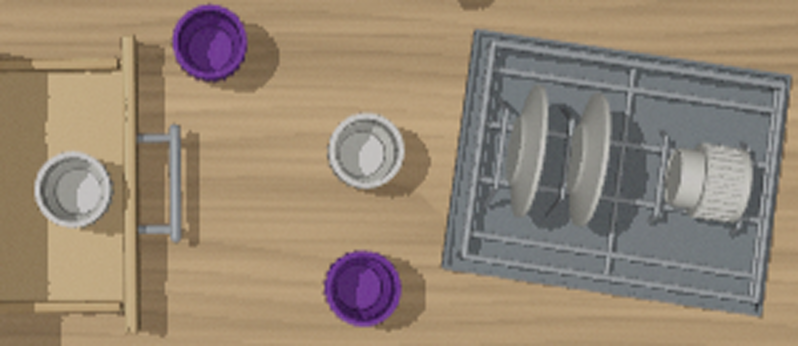

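Crop: white upright ramekin at crop (366,151), tray one at (74,190), rack one with its foot at left (685,178) and fluted mouth end at right (728,182). All match. Next I'll cross-check with the side camera and plan the first move.

```bash
cat >> h.py <<'E'
from scipy.spatial.transform import Rotation as Ro
from scipy.optimize import least_squares
from scipy.linalg import fractional_matrix_power as fmp
def T(R,p):
    M=np.eye(4);M[:3,:3]=R;M[:3,3]=p;return M
def down(yaw):  # tool down, tool x at yaw (deg); tool y at yaw-90
    c,s=np.cos(np.radians(yaw)),np.sin(np.radians(yaw)); return np.array([[c,s,0],[s,-c,0],[0,0,-1.]])
def plan(R,p,n=None,R0=None,p0=None):
    s=state(); R0=s['tool_rot'] if R0 is None else R0; p0=s['tool_pos'] if p0 is None else p0
    M=np.linalg.inv(T(R0,p0))@T(R,p); rv=Ro.from_matrix(M[:3,:3]).as_rotvec(degrees=True)
    print('total shift mm',M[:3,3].round(1),'turn',rv.round(2))
    if n is None: n=int(np.ceil(max(np.abs(M[:3,3]).max()/40,np.abs(rv).max()/7,1)))
    r=fmp(M,1/n).real; print(n,'rows of',(r[:3,3]/1000).round(4),Ro.from_matrix(r[:3,:3]).as_rotvec(degrees=True).round(2))
def circ(n,d,c,zr,r=34):
    W=cloud(n,d).reshape(-1,3); k=W[(abs(W[:,2]-zr)<7)&(np.hypot(W[:,0]-c[0],W[:,1]-c[1])<40)][:,:2]
    a=np.arctan2(*(k-k.mean(0)).T[::-1]); b=np.round(a/(np.pi/12)); q=np.hypot(*(k-c).T)
    o=np.array([k[b==i][np.argmax(q[b==i])] for i in np.unique(b)])
    f=least_squares(lambda x:np.hypot(*(o-x[:2]).T)-x[2],[*k.mean(0),33],loss='soft_l1'); return f.x.round(1),len(k)
E
python3 - <<'E'
from h import *
for n in('top','side'):
    d=np.load(f'pics/{n}0.png.npy')
    for nm,c,z in(('top',(536,-53.5),60),('tray',(496,212),78)): print(n,nm,circ(n,d,np.array(c),z))
W=cloud('side',np.load('pics/side0.png.npy')).reshape(-1,3)
k=W[(np.hypot(W[:,0]-513,W[:,1]+366)<50)&(W[:,2]>60)]; print('side rack',len(k),cv2.minAreaRect(k[:,:2].astype(np.float32)))
W=cloud('top',np.load('pics/top0.png.npy')).reshape(-1,3)
k=W[(np.hypot(W[:,0]-513,W[:,1]+366)<50)&(W[:,2]>66)]; b=np.polyfit(k[:,1],k[:,0],1); print('axis slope dx/dy',b, k[k[:,2]>77].mean(0))
for y in range(-400,-320,4):
  q=k[abs(k[:,1]-y)<2]; print(y,len(q),q[:,2].max().round(0) if len(q) else '',end='; ')
print(); plan(down(90),[536,-53.5,150],15)
E
```

```text
top top (array([536.2, -53.3,  33.8]), 187)
top tray (array([496. , 211.7,  34. ]), 208)
side top (array([535.7, -53.5,  34.2]), 155)
side tray (array([495. , 211.4,  33.9]), 171)
side rack 388 ((513.5352172851562, -364.509765625), (65.0935287475586, 62.13776779174805), 84.32038116455078)
axis slope dx/dy [5.41155108e-02 5.33097485e+02] [ 512.24137735 -373.54960754   79.80273069]
-400 0 ; -396 12 80.0; -392 29 83.0; -388 43 87.0; -384 37 81.0; -380 37 84.0; -376 38 83.0; -372 36 85.0; -368 40 83.0; -364 39 86.0; -360 39 83.0; -356 42 83.0; -352 38 82.0; -348 28 78.0; -344 22 75.0; -340 25 76.0; -336 24 75.0; -332 3 71.0; -328 0 ; -324 0 ; 
total shift mm [ 506.5 -316.3   81.2] turn [-5.00e-02 -4.00e-02 -7.58e+01]
15 rows of [0.0428 0.0025 0.0054] [-0.   -0.   -5.05]
```

>>> move_arm:
  motion: [0.041,0.0025,0.003,0,0,-5.05,0.041,0.0025,0.003,0,0,-5.05,0.041,0.0025,0.003,0,0,-5.05,0.041,0.0025,0.003,0,0,-5.05,0.041,0.0025,0.003,0,0,-5.05]
  grip: 1
  grip_force: 30

```text
clock: 0.52
tool_pos: [314.8, -411.4, 215.8]
tool_rot: [[0.77, 0.638, -0.0], [0.638, -0.77, 0.0], [-0.0, -0.0, -1.0]]
ft_force: [0.4, -0.2, 0.1]
finger_gap: 85.4
grasp_force: 0.0
```

>>> move_arm:
  motion: [0.041,0.0025,0.003,0,0,-5.05,0.041,0.0025,0.003,0,0,-5.05,0.041,0.0025,0.003,0,0,-5.05,0.041,0.0025,0.003,0,0,-5.05,0.041,0.0025,0.003,0,0,-5.05]

```text
clock: 0.93
tool_pos: [455.7, -263.9, 200.8]
tool_rot: [[0.423, 0.906, -0.0], [0.906, -0.423, 0.0], [0.0, -0.0, -1.0]]
ft_force: [0.6, -0.5, -1.0]
finger_gap: 85.2
grasp_force: 0.0
```

>>> move_arm:
  motion: [0.041,0.0025,0.003,0,0,-5.05,0.041,0.0025,0.003,0,0,-5.05,0.041,0.0025,0.003,0,0,-5.05,0.041,0.0025,0.003,0,0,-5.05,0.041,0.0025,0.003,0,0,-5.05]

```text
clock: 1.35
tool_pos: [520.2, -70.5, 185.8]
tool_rot: [[-0.003, 1.0, -0.0], [1.0, 0.003, 0.0], [0.0, -0.0, -1.0]]
ft_force: [2.1, 0.2, 0.8]
finger_gap: 85.6
grasp_force: 0.0
```

```bash
python3 - <<'E'
from h import *
s=state();print(s['clock'],s['tool_pos'],s['qpos'].round(3),np.abs(s['qvel']).max())
plan(down(90),[536,-53.4,100],5)
E
```

```text
1.35 [520.23151024 -70.54590649 185.78380658] [-0.135  0.277 -0.067  1.228  0.     1.433] 0.9366626632175649
total shift mm [17.1 15.9 85.8] turn [-0.02 -0.    0.2 ]
5 rows of [0.0034 0.0032 0.0172] [-0.   -0.    0.04]
```

>>> move_arm:
  motion: [0.0034,0.0032,0.0172,0,0,0,0.0034,0.0032,0.0172,0,0,0,0.0034,0.0032,0.0172,0,0,0,0.0034,0.0032,0.0172,0,0,0.2,0.0035,0.0031,0.0172,0,0,0]

```text
clock: 1.77
tool_pos: [535.6, -55.1, 99.2]
tool_rot: [[0.004, 1.0, -0.001], [1.0, -0.004, 0.0], [0.0, -0.001, -1.0]]
ft_force: [0.7, -0.4, -0.8]
finger_gap: 85.2
grasp_force: 0.0
```

>>> move_arm:
  motion: [0,0,0.017,0,0,0,0,0,0.017,0,0,0,0,0,0.017,0,0,0,0,0,0.017,0,0,0,0,0,0.01,0,0,0]

```text
clock: 2.18
tool_pos: [534.7, -55.3, 20.4]
tool_rot: [[0.004, 1.0, -0.002], [1.0, -0.004, 0.0], [0.0, -0.002, -1.0]]
ft_force: [-0.6, -0.6, -0.5]
finger_gap: 85.3
grasp_force: 0.0
```

>>> move_arm:
  motion: [0,0,0,0,0,0,0,0,0,0,0,0,0,0,0,0,0,0,0,0,0,0,0,0,0,0,0,0,0,0]
  grip: 0.6
  grip_force: 30

```text
clock: 2.6
tool_pos: [536.2, -55.5, 23.0]
tool_rot: [[0.004, 1.0, 0.001], [1.0, -0.004, -0.0], [-0.0, 0.001, -1.0]]
ft_force: [-0.5, 0.2, -1.8]
finger_gap: 67.3
grasp_force: 35.3
```

>>> move_arm:
  motion: [0,0,0,0,0,0,0,0,0,0,0,0,0,0,0,0,0,0,0,0,0,0,0,0,0,0,0,0,0,0]

```text
clock: 3.02
tool_pos: [535.7, -55.4, 22.3]
tool_rot: [[0.004, 1.0, -0.0], [1.0, -0.004, 0.0], [0.0, -0.0, -1.0]]
ft_force: [-0.2, -0.4, -0.7]
finger_gap: 67.5
grasp_force: 35.3
```

>>> move_arm:
  motion: [0,0,-0.016,0,0,0,0,0,-0.026,0,0,0,0,0,-0.026,0,0,0,0,0,-0.026,0,0,0,0,0,-0.016,0,0,0]

```text
clock: 3.43
tool_pos: [536.4, -55.5, 134.9]
tool_rot: [[0.004, 1.0, 0.002], [1.0, -0.004, -0.0], [-0.0, 0.002, -1.0]]
ft_force: [1.1, -0.4, -1.3]
finger_gap: 67.4
grasp_force: 35.3
```

>>> move_arm:
  motion: [0.016,-0.003,0,0,0,0,0.026,-0.004,0,0,0,0,0.03,-0.004,0,0,0,0,0.03,-0.005,0,0,0,0,0.03,-0.005,0,0,0,0]

```text
clock: 3.85
tool_pos: [515.0, 77.8, 132.4]
tool_rot: [[0.005, 1.0, 0.0], [1.0, -0.005, 0.0], [0.0, 0.0, -1.0]]
ft_force: [0.4, 0.1, -2.5]
finger_gap: 67.4
grasp_force: 35.5
```

>>> move_arm:
  motion: [0.03,-0.005,0,0,0,0,0.03,-0.005,0,0,0,0,0.03,-0.004,0,0,0,0,0.026,-0.003,0,0,0,0,0.016,-0.002,0,0,0,0]

```text
clock: 4.27
tool_pos: [496.4, 211.2, 132.3]
tool_rot: [[0.003, 1.0, 0.0], [1.0, -0.003, 0.0], [0.0, 0.0, -1.0]]
ft_force: [0.1, 0.4, -1.4]
finger_gap: 67.5
grasp_force: 35.4
```

>>> move_arm:
  motion: [0,0,0,0,0,0,0,0,0,0,0,0,0,0,0,0,0,0,0,0,0,0,0,0,0,0,0,0,0,0]

```text
clock: 4.68
tool_pos: [497.1, 207.9, 132.3]
tool_rot: [[0.006, 1.0, 0.0], [1.0, -0.006, -0.0], [-0.0, 0.0, -1.0]]
ft_force: [0.1, -0.1, -1.4]
finger_gap: 67.2
grasp_force: 35.4
```

```bash
python3 - <<'E'
from h import *
s=state();print(s['clock'],s['tool_pos'],s['finger_gap'],s['ft_force'])
d=grab('side','side1.png')[1]; p,_=grab('top')
W=cloud('side',d).reshape(-1,3)
print(circ('side',d,np.array([495.5,211.5]),170), circ('side',d,np.array([495.5,211.5]),78))
b=cv2.imread('pics/side1.png')
cv2.imwrite('pics/c2.png',np.hstack([cv2.resize(b[220:370,240:390],(400,400)),cv2.resize(p[190:320,210:340],(400,400))]))
plan(down(90),[495.5,209.5,132])
E
```

```text
4.6833 [497.1056632  207.88626997 132.3483419 ] 67.20590980855008 [ 0.0698294  -0.14321682 -1.40125033]
(array([497.5, 207.7,  35.5]), 83) (array([495.3, 211.5,  33.8]), 79)
total shift mm [ 1.4 -1.6  0.4] turn [ 0.   -0.   -0.31]
1 rows of [ 0.0014 -0.0016  0.0004] [ 0.   -0.   -0.31]
```

View pics/c2.png

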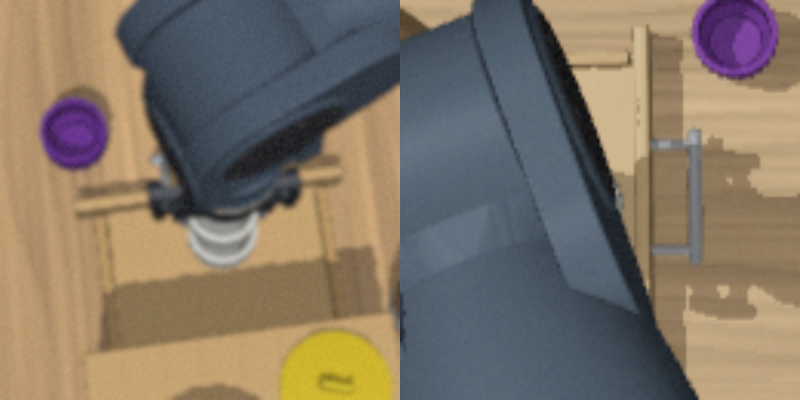

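The picture shows the ramekin gripped level above the tray one, slightly short in y. I'll make a small correction and lower it.

>>> move_arm:
  motion: [0.0018,-0.0016,0.006,0,0,0,0,0,0.008,0,0,0,0,0,0.008,0,0,0,0,0,0.005,0,0,0,0,0,0,0,0,0]

```text
clock: 5.2
tool_pos: [494.5, 210.1, 103.6]
tool_rot: [[0.004, 1.0, -0.002], [1.0, -0.004, -0.001], [-0.001, -0.002, -1.0]]
ft_force: [0.1, 0.5, -1.8]
finger_gap: 67.5
grasp_force: 35.4
```

>>> move_arm:
  motion: [0,0,0.002,0,0,0,0,0,0.002,0,0,0,0,0,0.002,0,0,0,0,0,0.001,0,0,0,0,0,0,0,0,0]

```text
clock: 5.62
tool_pos: [495.3, 210.5, 98.2]
tool_rot: [[0.004, 1.0, -0.0], [1.0, -0.004, -0.0], [-0.0, -0.0, -1.0]]
ft_force: [-0.0, 0.8, -1.9]
finger_gap: 67.5
grasp_force: 35.4
```

>>> move_arm:
  motion: [0,0,0.002,0,0,0,0,0,0.002,0,0,0,0,0,0.002,0,0,0,0,0,0.001,0,0,0,0,0,0,0,0,0]

```text
clock: 6.03
tool_pos: [495.2, 210.4, 91.0]
tool_rot: [[0.004, 1.0, -0.0], [1.0, -0.004, -0.0], [-0.0, -0.0, -1.0]]
ft_force: [0.3, -0.4, -2.0]
finger_gap: 67.6
grasp_force: 35.4
```

>>> move_arm:
  motion: [0,0,0.002,0,0,0,0,0,0.002,0,0,0,0,0,0.002,0,0,0,0,0,0.001,0,0,0,0,0,0,0,0,0]

```text
clock: 6.45
tool_pos: [495.2, 210.5, 84.0]
tool_rot: [[0.004, 1.0, -0.0], [1.0, -0.004, -0.0], [-0.0, -0.0, -1.0]]
ft_force: [0.3, 0.3, -2.0]
finger_gap: 67.6
grasp_force: 35.4
```

>>> move_arm:
  motion: [0,0,0.001,0,0,0,0,0,0.001,0,0,0,0,0,0.001,0,0,0,0,0,0,0,0,0,0,0,0,0,0,0]

```text
clock: 6.87
tool_pos: [495.3, 210.5, 81.3]
tool_rot: [[0.004, 1.0, -0.0], [1.0, -0.004, -0.0], [-0.0, -0.0, -1.0]]
ft_force: [-0.0, 0.1, -0.8]
finger_gap: 67.4
grasp_force: 35.4
```

>>> move_arm:
  motion: [0,0,0.0005,0,0,0,0,0,0,0,0,0,0,0,0.0005,0,0,0,0,0,0,0,0,0,0,0,0,0,0,0]

```text
clock: 7.28
tool_pos: [495.3, 210.5, 80.3]
tool_rot: [[0.004, 1.0, -0.0], [1.0, -0.004, 0.0], [0.0, -0.0, -1.0]]
ft_force: [0.6, 0.3, -1.2]
finger_gap: 67.5
grasp_force: 35.4
```

>>> move_arm:
  motion: [0,0,0,0,0,0,0,0,0,0,0,0,0,0,0,0,0,0,0,0,0,0,0,0,0,0,0,0,0,0]
  grip: 1

```text
clock: 7.7
tool_pos: [495.4, 210.5, 80.4]
tool_rot: [[0.004, 1.0, 0.0], [1.0, -0.004, 0.0], [0.0, 0.0, -1.0]]
ft_force: [0.2, 0.1, 0.3]
finger_gap: 85.2
grasp_force: 0.0
```

>>> move_arm:
  motion: [0,0,-0.01,0,0,0,0,0,-0.03,0,0,0,0,0,-0.035,0,0,0,0,0,-0.035,0,0,0,0,0,-0.02,0,0,0]

```text
clock: 8.12
tool_pos: [496.0, 210.8, 214.9]
tool_rot: [[0.004, 1.0, 0.004], [1.0, -0.004, 0.002], [0.002, 0.004, -1.0]]
ft_force: [1.1, 1.3, -0.0]
finger_gap: 85.4
grasp_force: 0.0
```

```bash
python3 - <<'E'
from h import *
s=state();print(s['clock'],s['tool_pos'],s['finger_gap'],s['qpos'].round(3))
ax=np.array([-0.135,-0.991]); print('yaw for closing across')
# tool x along +axis reversed: tool x = -ax dir (0.135,.991) -> yaw 82.2
yaw=np.degrees(np.arctan2(.991,.135)); print(yaw)
plan(down(yaw),[480,-100,210]); plan(down(yaw),[512.5,-374,150])
E
```

```text
8.1167 [495.98300259 210.80579743 214.86919238] 85.35088795467685 [0.402 0.293 0.029 1.303 0.    1.977]
yaw for closing across
82.24257421382097
total shift mm [-310.9  -14.6    4.3] turn [ 0.2  -0.1   7.51]
8 rows of [-0.0389  0.0004  0.0006] [ 0.02 -0.01  0.94]
total shift mm [-584.8   18.9   64. ] turn [ 0.2  -0.1   7.51]
15 rows of [-0.0389  0.0036  0.0043] [ 0.01 -0.01  0.5 ]
```

```bash
cat >> h.py <<'E'
yaw=np.degrees(np.arctan2(.991,.135)); Rg=down(yaw)@Ro.from_euler('y',30,degrees=True).as_matrix()
E
python3 - <<'E'
from h import *
d=grab('side')[1]
print(circ('side',d,np.array([495.5,211.5]),118), circ('side',d,np.array([495.5,211.5]),78))
A=down(yaw);pa=np.array([508,-400,215])
plan(A,pa,16); print(Rg.round(3)); P=np.array([513.7,-362.6,26])-110*Rg[:,2]; print(P); plan(Rg,P,5,A,pa)
E
```

```text
(array([495.7, 212.6,  33.7]), 124) (array([496.1, 215.7,  30.5]), 161)
total shift mm [-611.2   13.6    0.7] turn [ 0.38 -0.2   7.51]
16 rows of [-0.0381  0.0032  0.0001] [ 0.02 -0.01  0.47]
[[ 0.117  0.991  0.067]
 [ 0.858 -0.135  0.495]
 [ 0.5    0.    -0.866]]
[ 506.27613576 -417.09666265  121.26279442]
total shift mm [-17.2   0.6  93.7] turn [ 0. 30. -0.]
5 rows of [-0.0073  0.0001  0.0178] [ 0.  6. -0.]
```

>>> move_arm:
  motion: [-0.0406,0.0034,0,0,0,0.5,-0.0406,0.0034,0,0,0,0.5,-0.0406,0.0034,0,0,0,0.5,-0.0406,0.0034,0,0,0,0.5,-0.0406,0.0034,0,0,0,0.5]

```text
clock: 8.58
tool_pos: [507.6, 5.4, 211.1]
tool_rot: [[0.048, 0.999, 0.001], [0.999, -0.048, 0.0], [0.0, 0.001, -1.0]]
ft_force: [0.8, 0.0, 0.3]
finger_gap: 85.4
grasp_force: 0.0
```

>>> move_arm:
  motion: [-0.0406,0.0034,0,0,0,0.5,-0.0406,0.0034,0,0,0,0.5,-0.0406,0.0034,0,0,0,0.5,-0.0406,0.0034,0,0,0,0.5,-0.0406,0.0034,0,0,0,0.5]

```text
clock: 9.0
tool_pos: [511.2, -198.5, 211.1]
tool_rot: [[0.092, 0.996, 0.001], [0.996, -0.092, -0.0], [-0.0, 0.001, -1.0]]
ft_force: [-0.0, 0.7, 0.1]
finger_gap: 85.5
grasp_force: 0.0
```

>>> move_arm:
  motion: [-0.0406,0.0034,0,0,0,0.5,-0.0406,0.0034,0,0,0,0.5,-0.0406,0.0034,0,0,0,0.5,-0.0406,0.0034,0,0,0,0.5,-0.0406,0.0034,0,0,0,0.5]

```text
clock: 9.42
tool_pos: [505.8, -402.1, 211.1]
tool_rot: [[0.135, 0.991, 0.0], [0.991, -0.135, -0.0], [-0.0, 0.001, -1.0]]
ft_force: [1.1, 0.6, 0.7]
finger_gap: 85.4
grasp_force: 0.0
```

>>> move_arm:
  motion: [-0.0073,0,0.0178,0,6,0,-0.0073,0,0.0178,0,6,0,-0.0073,0,0.0178,0,6,0,-0.0073,0,0.0178,0,6,0,-0.0073,0,0.0178,0,6,0]

```text
clock: 9.83
tool_pos: [504.0, -417.8, 117.5]
tool_rot: [[0.117, 0.991, 0.071], [0.856, -0.136, 0.498], [0.503, 0.003, -0.864]]
ft_force: [1.1, 0.2, -0.2]
finger_gap: 85.4
grasp_force: 0.0
```

>>> move_arm:
  motion: [0,0,0,0,0,0,0,0,0,0,0,0,0,0,0,0,0,0,0,0,0,0,0,0,0,0,0,0,0,0]

```text
clock: 10.25
tool_pos: [505.3, -416.9, 121.3]
tool_rot: [[0.113, 0.991, 0.07], [0.861, -0.133, 0.49], [0.495, 0.005, -0.869]]
ft_force: [0.2, 0.4, -0.6]
finger_gap: 85.2
grasp_force: 0.0
```

```bash
python3 - <<'E'
from h import *
s=state();print(s['clock'],s['tool_pos'],s['qpos'].round(3)); print(s['tool_rot'].round(3))
plan(Rg,[513.7,-362.6,26])
p,d=grab('top','top2.png'); q=grab('side','side2.png')[0]
cv2.imwrite('pics/c3.png',np.hstack([cv2.resize(p[190:320,410:540],(400,400)),cv2.resize(q[80:210,230:360],(400,400))]))
E
```

```text
10.25 [ 505.31851724 -416.87212778  121.25201788] [-0.869  0.964  0.811  1.78   0.379  0.764]
[[ 0.113  0.991  0.07 ]
 [ 0.861 -0.133  0.49 ]
 [ 0.495  0.005 -0.869]]
total shift mm [  0.5   0.6 109.9] turn [0.2  0.32 0.22]
3 rows of [0.0001 0.0002 0.0366] [0.07 0.11 0.07]
```

View pics/c3.png

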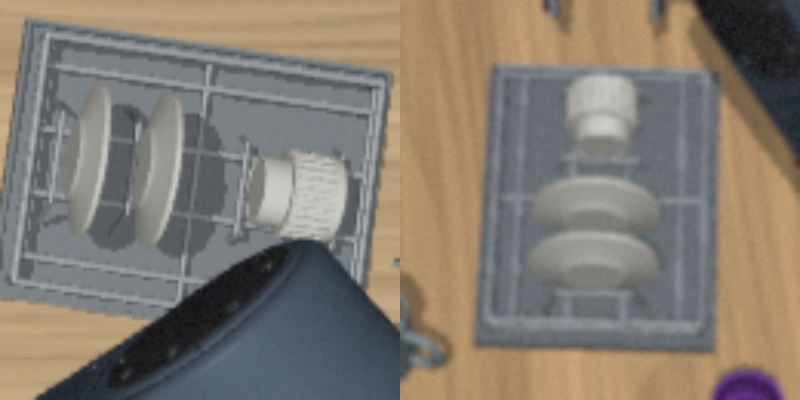

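The picture shows the rack ramekin untouched at crop (300,195), with the open fingers behind it on the mouth side. Advancing along the tool axis.

>>> move_arm:
  motion: [0.0005,0.0006,0.02,0,0,0,0,0,0.02,0,0,0,0,0,0.02,0,0,0,0,0,0.015,0,0,0,0,0,0,0,0,0]

```text
clock: 10.77
tool_pos: [509.6, -377.3, 51.4]
tool_rot: [[0.116, 0.991, 0.066], [0.858, -0.133, 0.496], [0.501, -0.001, -0.866]]
ft_force: [-0.1, 0.0, -0.2]
finger_gap: 85.8
grasp_force: 0.0
```

>>> move_arm:
  motion: [0,0,0.01,0,0,0,0,0,0.01,0,0,0,0,0,0.01,0,0,0,0,0,0.005,0,0,0,0,0,0,0,0,0]

```text
clock: 11.18
tool_pos: [512.3, -361.9, 22.4]
tool_rot: [[0.116, 0.991, 0.067], [0.858, -0.134, 0.495], [0.5, 0.0, -0.866]]
ft_force: [-0.3, 0.1, 0.1]
finger_gap: 85.3
grasp_force: 0.0
```

```bash
python3 - <<'E'
from h import *
s=state();print(s['clock'],s['tool_pos'],s['qpos'].round(3),s['ft_force']); plan(Rg,[513.7,-362.6,26])
E
```

```text
11.1833 [ 512.30501973 -361.8730749    22.35917075] [-0.812  0.9    0.431  1.449  0.4    0.822] [-0.31717278  0.10568456  0.09135746]
total shift mm [ 1.4  1.5 -3.4] turn [-0.    0.03  0.04]
1 rows of [ 0.0014  0.0015 -0.0034] [-0.    0.03  0.04]
```

>>> move_arm:
  motion: [0.001,0.0015,-0.003,0,0,0,0,0,0,0,0,0,0,0,0,0,0,0,0,0,0,0,0,0,0,0,0,0,0,0]

```text
clock: 11.6
tool_pos: [513.6, -363.2, 25.0]
tool_rot: [[0.117, 0.991, 0.068], [0.858, -0.135, 0.495], [0.5, 0.0, -0.866]]
ft_force: [-0.9, 0.3, 0.0]
finger_gap: 85.7
grasp_force: 0.0
```

>>> move_arm:
  motion: [0,0,0,0,0,0,0,0,0,0,0,0,0,0,0,0,0,0,0,0,0,0,0,0,0,0,0,0,0,0]
  grip: 0.6
  grip_force: 50

```text
clock: 12.02
tool_pos: [513.8, -363.1, 25.1]
tool_rot: [[0.117, 0.991, 0.068], [0.858, -0.135, 0.495], [0.5, 0.001, -0.866]]
ft_force: [1.6, -2.2, 5.6]
finger_gap: 67.2
grasp_force: 55.8
```

>>> move_arm:
  motion: [0,0,0,0,0,0,0,0,0,0,0,0,0,0,0,0,0,0,0,0,0,0,0,0,0,0,0,0,0,0]

```text
clock: 12.43
tool_pos: [513.8, -363.1, 25.1]
tool_rot: [[0.117, 0.991, 0.068], [0.858, -0.135, 0.495], [0.5, 0.001, -0.866]]
ft_force: [2.9, -0.7, 5.6]
finger_gap: 67.3
grasp_force: 55.9
```

>>> move_arm:
  motion: [0.006,0,-0.0104,0,0,0,0.015,0,-0.026,0,0,0,0.02,0,-0.0346,0,0,0,0.02,0,-0.0346,0,0,0,0.02,0,-0.0346,0,0,0]

```text
clock: 12.85
tool_pos: [512.8, -362.3, 189.1]
tool_rot: [[0.117, 0.991, 0.067], [0.858, -0.135, 0.496], [0.5, -0.001, -0.866]]
ft_force: [0.5, -1.7, -1.7]
finger_gap: 66.7
grasp_force: 56.7
```

```bash
cat >> h.py <<'E'
off=np.array([35.2,0,-3.85])
def Rplace(az,p=30):
    a,q=np.radians([az,p]); z=np.array([np.cos(q)*np.cos(a),np.cos(q)*np.sin(a),-np.sin(q)])
    x=-(np.array([0,0,1])+np.sin(q)*z)/np.cos(q); return np.column_stack([x,np.cross(z,x),z])
E
python3 - <<'E'
from h import *
s=state();print(s['clock'],s['tool_pos'],s['qpos'].round(3),s['ft_force'],s['finger_gap'])
R=Rplace(23.2); print(R.round(3),np.linalg.det(R))
for tgt in([500,200,200],[440,0,240],[400,-50,260]):
    tp=np.array(tgt)-R@off; print('tcp',tp)
    plan(R,tp,20)
    T0=T(s['tool_rot'],s['tool_pos']); M=np.linalg.inv(T0)@T(R,tp)
    for f in(.25,.5,.75):
        Q=T0@fmp(M,f).real; print(f,Q[:3,3].round(0),Q[:3,2].round(2),(Q[:3,3]-200*Q[:3,2]).round(0))
E
```

```text
12.85 [ 512.83537858 -362.28710247  189.09587591] [-0.812  0.85   0.756  1.825  0.4    0.823] [ 0.52808453 -1.67983667 -1.67843184] 66.67072192617783
[[-0.46  -0.394  0.796]
 [-0.197  0.919  0.341]
 [-0.866  0.    -0.5  ]] 0.9999999999999999
tcp [519.241361   208.24685786 228.55909421]
total shift mm [510.  -70.6 249.1] turn [ -33.47  -51.81 -124.84]
20 rows of [0.0244 0.0245 0.0011] [-1.67 -2.59 -6.24]
0.25 [ 622. -246.  250.] [ 0.24  0.3  -0.92] [ 575. -306.  435.]
0.5 [654. -85. 298.] [ 0.47  0.19 -0.86] [ 560. -124.  470.]
0.75 [610.  81. 297.] [ 0.68  0.21 -0.7 ] [474.  39. 437.]
tcp [459.241361     8.24685786 268.55909421]
total shift mm [ 351.4 -103.1  111.3] turn [ -33.47  -51.81 -124.84]
20 rows of [ 0.018   0.0157 -0.0032] [-1.67 -2.59 -6.24]
0.25 [ 579. -285.  250.] [ 0.24  0.3  -0.92] [ 532. -346.  435.]
0.5 [ 587. -177.  299.] [ 0.47  0.19 -0.86] [ 493. -216.  471.]
0.75 [539. -69. 309.] [ 0.68  0.21 -0.7 ] [ 403. -111.  449.]
tcp [419.241361   -41.75314214 288.55909421]
total shift mm [ 313.8 -136.    66.5] turn [ -33.47  -51.81 -124.84]
20 rows of [ 0.0174  0.0129 -0.0053] [-1.67 -2.59 -6.24]
0.25 [ 565. -293.  257.] [ 0.24  0.3  -0.92] [ 517. -353.  441.]
0.5 [ 560. -196.  309.] [ 0.47  0.19 -0.86] [ 465. -235.  481.]
0.75 [ 504. -103.  323.] [ 0.68  0.21 -0.7 ] [ 367. -145.  463.]
```

>>> move_arm:
  motion: [0.018,0.0157,-0.0032,-1.67,-2.59,-6.24,0.018,0.0157,-0.0032,-1.67,-2.59,-6.24,0.018,0.0157,-0.0032,-1.67,-2.59,-6.24,0.018,0.0157,-0.0032,-1.67,-2.59,-6.24,0.018,0.0157,-0.0032,-1.67,-2.59,-6.24]

```text
clock: 13.27
tool_pos: [580.6, -284.8, 249.0]
tool_rot: [[-0.382, 0.892, 0.241], [0.904, 0.305, 0.301], [0.195, 0.333, -0.923]]
ft_force: [1.4, -0.5, -0.2]
finger_gap: 67.5
grasp_force: 56.7
```

>>> move_arm:
  motion: [0.018,0.0157,-0.0032,-1.67,-2.59,-6.24,0.018,0.0157,-0.0032,-1.67,-2.59,-6.24,0.018,0.0157,-0.0032,-1.67,-2.59,-6.24,0.018,0.0157,-0.0032,-1.67,-2.59,-6.24,0.018,0.0157,-0.0032,-1.67,-2.59,-6.24]

```text
clock: 13.68
tool_pos: [587.7, -176.3, 297.9]
tool_rot: [[-0.699, 0.535, 0.475], [0.675, 0.712, 0.193], [-0.235, 0.456, -0.859]]
ft_force: [0.8, 0.0, -1.1]
finger_gap: 67.0
grasp_force: 56.7
```

>>> move_arm:
  motion: [0.018,0.0157,-0.0032,-1.67,-2.59,-6.24,0.018,0.0157,-0.0032,-1.67,-2.59,-6.24,0.018,0.0157,-0.0032,-1.67,-2.59,-6.24,0.018,0.0157,-0.0032,-1.67,-2.59,-6.24,0.018,0.0157,-0.0032,-1.67,-2.59,-6.24]

```text
clock: 14.1
tool_pos: [539.3, -67.9, 307.6]
tool_rot: [[-0.727, 0.047, 0.685], [0.257, 0.944, 0.208], [-0.637, 0.328, -0.698]]
ft_force: [1.0, 0.0, 0.0]
finger_gap: 67.0
grasp_force: 56.7
```

>>> move_arm:
  motion: [0.018,0.0157,-0.0032,-1.67,-2.59,-6.24,0.018,0.0157,-0.0032,-1.67,-2.59,-6.24,0.018,0.0157,-0.0032,-1.67,-2.59,-6.24,0.018,0.0157,-0.0032,-1.67,-2.59,-6.24,0.018,0.0157,-0.0032,-1.67,-2.59,-6.24]

```text
clock: 14.52
tool_pos: [458.5, 9.8, 266.3]
tool_rot: [[-0.455, -0.397, 0.797], [-0.202, 0.918, 0.342], [-0.867, -0.005, -0.498]]
ft_force: [0.5, 0.2, -1.5]
finger_gap: 67.0
grasp_force: 56.7
```

```bash
python3 - <<'E'
from h import *
s=state();print(s['clock'],s['tool_pos'],s['qpos'].round(3),s['ft_force'],s['finger_gap']); print(s['tool_rot'].round(3))
R=Rplace(23.2)
tp=np.array([495.7,212.3,150])-R@off;print(tp); plan(R,tp); plan(R,[459.2,8.2,268.6])
E
```

```text
14.5167 [458.52090101   9.79507371 266.26611157] [-0.443 -0.533 -1.078  0.17   0.708 -0.52 ] [ 0.48318669  0.15712943 -1.51596045] 67.01082838741686
[[-0.455 -0.397  0.797]
 [-0.202  0.918  0.342]
 [-0.867 -0.005 -0.498]]
[514.941361   220.54685786 178.55909421]
total shift mm [  7.8 171.5 160.7] turn [0.02 0.12 0.37]
5 rows of [0.0016 0.0343 0.0321] [0.   0.02 0.07]
total shift mm [-2.  -1.7 -1.2] turn [0.02 0.12 0.37]
1 rows of [-0.002  -0.0017 -0.0012] [0.02 0.12 0.37]
```

>>> move_arm:
  motion: [-0.0027,0.0172,0.0141,0,0,0,-0.0027,0.0172,0.0141,0,0,0,-0.0027,0.0172,0.0141,0,0,0.37,-0.0027,0.0172,0.0141,0,0,0,-0.0027,0.0172,0.0141,0,0.12,0]

```text
clock: 14.93
tool_pos: [492.4, 113.2, 252.2]
tool_rot: [[-0.473, -0.392, 0.789], [-0.195, 0.92, 0.34], [-0.859, 0.007, -0.512]]
ft_force: [0.8, -1.3, -1.9]
finger_gap: 67.0
grasp_force: 56.8
```

>>> move_arm:
  motion: [-0.0027,0.0172,0.0141,0,0,0,-0.0027,0.0172,0.0141,0,0,0,-0.0027,0.0172,0.0141,0,0,0,-0.0027,0.0172,0.0141,0,0,0,-0.0027,0.0166,0.0137,0,0,0]

```text
clock: 15.35
tool_pos: [521.3, 218.6, 229.7]
tool_rot: [[-0.476, -0.394, 0.786], [-0.197, 0.919, 0.341], [-0.857, 0.007, -0.515]]
ft_force: [0.9, -0.1, -1.0]
finger_gap: 67.3
grasp_force: 56.8
```

>>> move_arm:
  motion: [0,0,0,0,0,0,0,0,0,0,0,0,0,0,0,0,0,0,0,0,0,0,0,0,0,0,0,0,0,0]

```text
clock: 15.77
tool_pos: [521.8, 216.5, 230.3]
tool_rot: [[-0.476, -0.392, 0.787], [-0.196, 0.92, 0.34], [-0.857, 0.007, -0.515]]
ft_force: [0.1, 0.4, -2.4]
finger_gap: 67.4
grasp_force: 57.1
```

```bash
python3 - <<'E'
from h import *
s=state();print(s['clock'],s['tool_pos'],s['qpos'].round(3),s['ft_force'],s['finger_gap']); print(s['tool_rot'].round(3))
b=s['tool_pos']+s['tool_rot']@off; print('base est',b)
p,d=grab('top','top3.png');q,e=grab('side','side3.png')
for n,dd in(('top',d),('side',e)): print(n,circ(n,dd,b[:2],b[2]+60),circ(n,dd,np.array([495.7,212.3]),118))
cv2.imwrite('pics/c4.png',np.hstack([cv2.resize(p[190:320,210:340],(400,400)),cv2.resize(q[230:360,260:390],(400,400))]))
for n,dd in(('top',d),('side',e)):
    W=cloud(n,dd).reshape(-1,3);k=W[(np.hypot(W[:,0]-b[0],W[:,1]-b[1])<36)&(abs(W[:,2]-b[2]-60)<6)]
    A=np.c_[k[:,:2]-b[:2],np.ones(len(k))]; print('rim plane',len(k),np.linalg.lstsq(A,k[:,2],rcond=None)[0].round(3))
E
```

```text
15.7667 [521.77840658 216.4839242  230.33175995] [ 0.38  -0.294 -1.12  -0.286  0.023 -0.006] [ 0.12481961  0.39872844 -2.42741547] 67.41237525853181
[[-0.476 -0.392  0.787]
 [-0.196  0.92   0.34 ]
 [-0.857  0.007 -0.515]]
base est [502.00038508 208.27074874 202.13182884]
top (array([503.6, 209.6,  34.2]), 333) (array([473.9, 230.9,   4.7]), 7)
side (array([503.2, 209.5,  34.6]), 259) (array([496. , 212.8,  33.2]), 78)
rim plane 277 [-6.00000e-03  8.00000e-03  2.63603e+02]
rim plane 201 [-7.00000e-03  1.30000e-02  2.63492e+02]
```

View pics/c4.png

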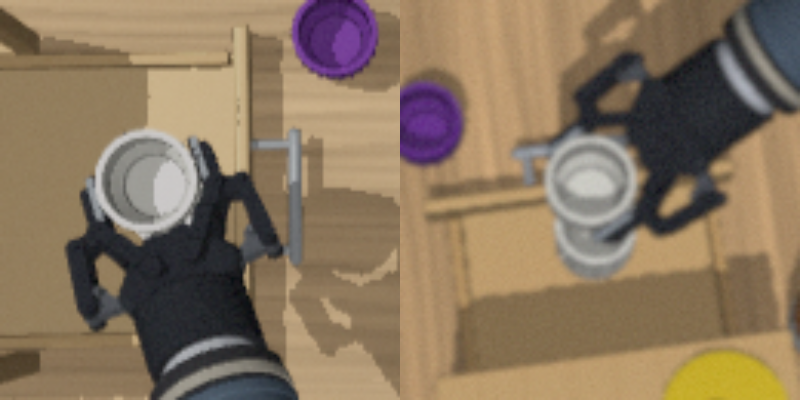

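Picture: the held ramekin is level and nearly over the stack. Joint 3 is close to its limit, though, so I'll turn the approach about the vertical to put the wrist farther out, then descend.

```bash
python3 - <<'E'
from h import *
s=state();R0=s['tool_rot']
o=R0.T@(np.array([503.4,209.5,203.3])-s['tool_pos']); print('off',o)
R=Ro.from_euler('z',30,degrees=True).as_matrix()@R0
np.savez('pl.npz',R=R,o=o)
tp=np.array([495.8,212.6,190])-R@o; print(tp); plan(R,tp,10)
E
```

```text
off [33.37683486  0.4548387  -3.02718163]
[508.18841695 228.01685302 217.05977791]
total shift mm [15.7 15.7 -0. ] turn [-25.72   0.22 -15.43]
10 rows of [0.0014 0.0017 0.0003] [-2.57  0.02 -1.54]
```

>>> move_arm:
  motion: [0.0014,0.0017,0.0003,-2.57,0,-1.54,0.0014,0.0017,0.0003,-2.57,0,-1.54,0.0014,0.0017,0.0003,-2.57,0,-1.54,0.0014,0.0017,0.0003,-2.57,0,-1.54,0.0014,0.0017,0.0003,-2.57,0,-1.54]

```text
clock: 16.28
tool_pos: [515.4, 223.3, 223.6]
tool_rot: [[-0.406, -0.619, 0.672], [-0.313, 0.785, 0.535], [-0.859, 0.007, -0.513]]
ft_force: [-0.5, 0.2, -1.6]
finger_gap: 67.2
grasp_force: 57.2
```

>>> move_arm:
  motion: [0.0014,0.0017,0.0003,-2.57,0,-1.54,0.0014,0.0017,0.0003,-2.57,0,-1.54,0.0014,0.0017,0.0003,-2.57,0,-1.54,0.0014,0.0017,0.0003,-2.57,0,-1.54,0.0014,0.0017,0.0003,-2.57,0.2,-1.54]

```text
clock: 16.7
tool_pos: [507.9, 227.6, 216.7]
tool_rot: [[-0.313, -0.801, 0.511], [-0.408, 0.599, 0.689], [-0.858, 0.007, -0.514]]
ft_force: [-1.9, 0.6, -2.7]
finger_gap: 67.4
grasp_force: 57.2
```

>>> move_arm:
  motion: [0,0,0,0,0,0,0,0,0,0,0,0,0,0,0,0,0,0,0,0,0,0,0,0,0,0,0,0,0,0]

```text
clock: 17.12
tool_pos: [507.6, 228.5, 216.6]
tool_rot: [[-0.313, -0.8, 0.512], [-0.408, 0.6, 0.688], [-0.857, 0.007, -0.515]]
ft_force: [0.5, 0.3, -1.5]
finger_gap: 67.1
grasp_force: 57.2
```

```bash
python3 - <<'E'
from h import *
L=np.load('pl.npz');o=L['o'];R=L['R']
s=state();print(s['clock'],s['tool_pos'],s['qpos'].round(3)); 
b=s['tool_pos']+s['tool_rot']@o; print('base est',b)
for n in('top','side'):
    dd=grab(n)[1]
    print(n,circ(n,dd,b[:2],b[2]+60))
    W=cloud(n,dd).reshape(-1,3);k=W[(np.hypot(W[:,0]-b[0],W[:,1]-b[1])<36)&(abs(W[:,2]-b[2]-60)<6)]
    A=np.c_[k[:,:2]-b[:2],np.ones(len(k))]; print('rim plane',len(k),np.linalg.lstsq(A,k[:,2],rcond=None)[0].round(3))
tp=np.array([495.8,212.6,135])-R@o; print(tp); plan(R,tp,10)
E
```

```text
17.1167 [507.61560438 228.46441759 216.61393719] [ 0.033 -0.135 -0.978 -0.076  0.735 -0.566]
base est [495.23921187 213.03365658 189.55658449]
top (array([495.6, 213.1,  35. ]), 315)
rim plane 273 [-3.00000e-03 -1.80000e-02  2.50625e+02]
side (array([495.4, 213.7,  34.8]), 256)
rim plane 209 [ 8.00000e-03 -0.00000e+00  2.50273e+02]
[508.18841695 228.01685302 162.05977791]
total shift mm [46.8 -1.1 28. ] turn [ 0.01 -0.01  0.04]
10 rows of [ 0.0047 -0.0001  0.0028] [ 0. -0.  0.]
```

>>> move_arm:
  motion: [0.0086,-0.0004,0.005,0,0,0,0.0086,-0.0003,0.005,0,0,0,0.0086,0,0.005,0,0,0,0.0086,0,0.0051,0,0,0,0.0086,0,0.0051,0,0,0]

```text
clock: 17.63
tool_pos: [507.8, 227.8, 166.5]
tool_rot: [[-0.313, -0.8, 0.512], [-0.408, 0.6, 0.688], [-0.857, 0.007, -0.514]]
ft_force: [0.9, 0.3, -1.3]
finger_gap: 67.4
grasp_force: 57.2
```

>>> move_arm:
  motion: [0.0051,0,0.0031,0,0,0,0.0051,0,0.0031,0,0,0,0.0034,0,0.0021,0,0,0,0,0,0,0,0,0,0,0,0,0,0,0]

```text
clock: 18.05
tool_pos: [507.9, 227.8, 150.8]
tool_rot: [[-0.314, -0.8, 0.511], [-0.408, 0.6, 0.688], [-0.857, 0.007, -0.515]]
ft_force: [-0.0, -0.2, -0.8]
finger_gap: 66.9
grasp_force: 57.2
```

```bash
python3 - <<'E'
from h import *
L=np.load('pl.npz');o=L['o'];R=L['R']
s=state();print(s['clock'],s['tool_pos'],s['qpos'].round(3),s['ft_force']); 
b=s['tool_pos']+s['tool_rot']@o; print('base est',b)
for n in('top','side'):
    dd=grab(n)[1]
    print(n,circ(n,dd,b[:2],b[2]+60))
    if n=='side':print(circ(n,dd,np.array([495.8,212.6]),117),circ(n,dd,np.array([495.8,212.6]),78))
E
```

```text
18.05 [507.93715338 227.81874575 150.83978121] [ 0.031  0.015 -1.08  -0.327  0.737 -0.568] [-0.04621816 -0.19095109 -0.78625875]
base est [495.5575625  212.38538272 123.78537589]
top (array([495.4, 213.2,  34.7]), 278)
side (array([496.5, 212.9,  34.5]), 224)
(array([496. , 212.3,  33.4]), 55) (array([495.9, 211.7,  33.3]), 22)
```

>>> move_arm:
  motion: [0,0.0007,0,-1.71,0,-1.03,0,0.0007,0,-1.71,0,-1.03,0,0.0007,0,-1.71,0,-1.03,0,0.0007,0,-1.71,0,-1.03,0,0.0007,0,-1.71,0,-1.03]

```text
clock: 18.57
tool_pos: [505.2, 229.6, 151.5]
tool_rot: [[-0.236, -0.893, 0.384], [-0.456, 0.451, 0.767], [-0.858, 0.006, -0.513]]
ft_force: [0.5, 0.4, -2.4]
finger_gap: 66.7
grasp_force: 57.2
```

>>> move_arm:
  motion: [0.0017,0,0.001,0,0,0,0.0017,0,0.001,0,0,0,0.0017,0,0.001,0,0,0,0,0,0,0,0,0,0,0,0,0,0,0]

```text
clock: 18.98
tool_pos: [504.4, 229.8, 144.6]
tool_rot: [[-0.238, -0.892, 0.385], [-0.455, 0.452, 0.767], [-0.858, 0.007, -0.514]]
ft_force: [-0.1, 0.4, -1.1]
finger_gap: 67.3
grasp_force: 57.2
```

```bash
python3 - <<'E'
from h import *
L=np.load('pl.npz');o=L['o'];R=L['R']
s=state();print(s['clock'],s['tool_pos'],s['qpos'].round(3),s['ft_force'],s['tool_rot'].round(3)); 
b=s['tool_pos']+s['tool_rot']@o; print('base est',b)
for n in('top','side'):
    dd=grab(n)[1]
    print(n,circ(n,dd,b[:2],b[2]+60))
    W=cloud(n,dd).reshape(-1,3);k=W[(np.hypot(W[:,0]-b[0],W[:,1]-b[1])<36)&(abs(W[:,2]-b[2]-60)<6)]
    A=np.c_[k[:,:2]-b[:2],np.ones(len(k))]; print('rim plane',len(k),np.linalg.lstsq(A,k[:,2],rcond=None)[0].round(3))
E
```

```text
18.9833 [504.44547448 229.80928393 144.62568124] [-0.032  0.098 -0.945 -0.083  0.892 -0.829] [-0.12352432  0.37049182 -1.06863047] [[-0.238 -0.892  0.385]
 [-0.455  0.452  0.767]
 [-0.858  0.007 -0.514]]
base est [494.93471839 212.49139957 117.55133523]
top (array([496.4, 212.5,  34.3]), 280)
rim plane 247 [-4.00000e-03 -1.60000e-02  1.78313e+02]
side (array([495.7, 212.8,  34.4]), 216)
rim plane 183 [ 7.00000e-03 -5.00000e-03  1.78902e+02]
```

>>> move_arm:
  motion: [0.0017,0,0.001,0,0,0,0.0017,0,0.001,0,0,0,0,0,0,0,0,0,0,0,0,0,0,0,0,0,0,0,0,0]

```text
clock: 19.5
tool_pos: [504.9, 229.6, 140.9]
tool_rot: [[-0.237, -0.892, 0.385], [-0.456, 0.452, 0.767], [-0.858, 0.007, -0.514]]
ft_force: [-0.6, 0.6, -1.3]
finger_gap: 67.2
grasp_force: 57.2
```

>>> move_arm:
  motion: [0.0017,0,0.001,0,0,0,0.0017,0,0.001,0,0,0,0.0009,0,0.0005,0,0,0,0,0,0,0,0,0,0,0,0,0,0,0]

```text
clock: 19.92
tool_pos: [504.7, 229.6, 135.8]
tool_rot: [[-0.238, -0.892, 0.385], [-0.456, 0.452, 0.767], [-0.858, 0.007, -0.514]]
ft_force: [-0.4, -0.0, -2.3]
finger_gap: 67.1
grasp_force: 57.2
```

>>> move_arm:
  motion: [0.0017,0,0.001,0,0,0,0.0017,0,0.001,0,0,0,0.0009,0,0.0005,0,0,0,0,0,0,0,0,0,0,0,0,0,0,0]

```text
clock: 20.33
tool_pos: [504.7, 229.6, 130.9]
tool_rot: [[-0.238, -0.892, 0.385], [-0.456, 0.452, 0.767], [-0.858, 0.007, -0.514]]
ft_force: [-0.2, -0.5, -0.9]
finger_gap: 67.1
grasp_force: 57.2
```

>>> move_arm:
  motion: [0.0017,0,0.001,0,0,0,0.0013,0,0.0008,0,0,0,0,0,0,0,0,0,0,0,0,0,0,0,0,0,0,0,0,0]

```text
clock: 20.75
tool_pos: [504.8, 229.6, 127.5]
tool_rot: [[-0.237, -0.892, 0.385], [-0.456, 0.452, 0.767], [-0.858, 0.007, -0.514]]
ft_force: [0.5, 0.5, -1.9]
finger_gap: 67.2
grasp_force: 57.2
```

>>> move_arm:
  motion: [0.0009,0,0.0005,0,0,0,0,0,0,0,0,0,0.0009,0,0.0005,0,0,0,0,0,0,0,0,0,0,0,0,0,0,0]

```text
clock: 21.17
tool_pos: [504.7, 229.5, 125.4]
tool_rot: [[-0.237, -0.892, 0.385], [-0.456, 0.452, 0.767], [-0.858, 0.007, -0.514]]
ft_force: [0.2, -0.2, -2.6]
finger_gap: 67.5
grasp_force: 57.2
```

>>> move_arm:
  motion: [0.0005,0,0.0003,0,0,0,0,0,0,0,0,0,0,0,0,0,0,0,0,0,0,0,0,0,0,0,0,0,0,0]

```text
clock: 21.58
tool_pos: [504.7, 229.5, 124.9]
tool_rot: [[-0.237, -0.892, 0.385], [-0.456, 0.452, 0.767], [-0.858, 0.007, -0.514]]
ft_force: [-0.8, -0.3, -2.3]
finger_gap: 67.1
grasp_force: 57.2
```

```bash
python3 - <<'E'
from h import *
s=state();print(s['tool_pos'],s['ft_force'])
b=[496,212.6,98]
for n in('top','side'):
    dd=grab(n)[1]
    W=cloud(n,dd).reshape(-1,3);k=W[(np.hypot(W[:,0]-b[0],W[:,1]-b[1])<36)&(abs(W[:,2]-b[2]-60)<6)]
    A=np.c_[k[:,:2]-b[:2],np.ones(len(k))]; print('rim plane',len(k),np.linalg.lstsq(A,k[:,2],rcond=None)[0].round(3),circ(n,dd,np.array(b[:2]),158))
E
```

```text
[504.69497606 229.49704892 124.87151284] [-0.83104187 -0.28124773 -2.26635283]
rim plane 235 [-1.20000e-02 -1.20000e-02  1.58688e+02] (array([495.9, 212.1,  35.1]), 268)
rim plane 175 [ 6.00000e-03 -1.40000e-02  1.58874e+02] (array([496. , 212.6,  34.7]), 211)
```

>>> move_arm:
  motion: [0.0005,0,0.0003,0,0,0,0,0,0,0,0,0,0.0003,0,0.0002,0,0,0,0,0,0,0,0,0,0,0,0,0,0,0]

```text
clock: 22.1
tool_pos: [504.9, 229.6, 124.4]
tool_rot: [[-0.236, -0.892, 0.385], [-0.455, 0.452, 0.767], [-0.858, 0.006, -0.513]]
ft_force: [-0.4, -0.0, 5.5]
finger_gap: 67.4
grasp_force: 57.5
```

>>> move_arm:
  motion: [0,0,0,0,0,0,0,0,0,0,0,0,0,0,0,0,0,0,0,0,0,0,0,0,0,0,0,0,0,0]

```text
clock: 22.52
tool_pos: [504.9, 229.6, 124.3]
tool_rot: [[-0.236, -0.892, 0.385], [-0.455, 0.452, 0.767], [-0.858, 0.006, -0.513]]
ft_force: [-0.7, 0.3, 5.1]
finger_gap: 67.0
grasp_force: 57.6
```

It's seated with about 7 N on the rim. Now I'll release and back out along the tool axis.

>>> move_arm:
  motion: [0,0,0,0,0,0,0,0,0,0,0,0,0,0,0,0,0,0,0,0,0,0,0,0,0,0,0,0,0,0]
  grip: 1

```text
clock: 22.93
tool_pos: [504.6, 229.5, 123.8]
tool_rot: [[-0.238, -0.892, 0.385], [-0.456, 0.452, 0.767], [-0.858, 0.007, -0.514]]
ft_force: [0.5, -0.2, -0.3]
finger_gap: 85.3
grasp_force: 0.0
```

>>> move_arm:
  motion: [0,0,-0.006,0,0,0,0,0,-0.015,0,0,0,0,0,-0.025,0,0,0,0,0,-0.03,0,0,0,0,0,-0.03,0,0,0]

```text
clock: 23.35
tool_pos: [464.7, 151.1, 176.6]
tool_rot: [[-0.237, -0.892, 0.384], [-0.456, 0.451, 0.767], [-0.858, 0.007, -0.514]]
ft_force: [0.5, -0.2, -0.4]
finger_gap: 85.3
grasp_force: 0.0
```

>>> move_arm:
  motion: [0,0,-0.03,0,0,0,0,0,-0.02,0,0,0,0,0,0,0,0,0,0,0,0,0,0,0,0,0,0,0,0,0]
  grip: 0

```text
clock: 23.77
tool_pos: [448.3, 116.1, 198.9]
tool_rot: [[-0.238, -0.892, 0.385], [-0.456, 0.452, 0.766], [-0.857, 0.007, -0.515]]
ft_force: [-0.2, 0.9, -0.2]
finger_gap: 26.0
grasp_force: 0.0
```

```bash
python3 - <<'E'
from h import *
s=state();print(s['clock'],s['tool_pos'],s['qpos'].round(3))
b=[496,212.6,98]
p,d=grab('top','top5.png');q,e=grab('side','side5.png')
for n,dd in(('top',d),('side',e)):
    W=cloud(n,dd);V=W.reshape(-1,3);k=V[(np.hypot(V[:,0]-b[0],V[:,1]-b[1])<36)&(abs(V[:,2]-b[2]-60)<6)]
    A=np.c_[k[:,:2]-b[:2],np.ones(len(k))]; print('rim plane',len(k),np.linalg.lstsq(A,k[:,2],rcond=None)[0].round(3),circ(n,dd,np.array(b[:2]),158),circ(n,dd,np.array(b[:2]),118),circ(n,dd,np.array(b[:2]),78))
    k=V[(abs(V[:,2]-33)<6)&(V[:,1]>100)&(V[:,1]<140)&(V[:,0]>420)&(V[:,0]<580)]; print('handle',len(k),k.min(0).round(0) if len(k) else '',k.max(0).round(0) if len(k) else '')
    k=V[(abs(V[:,2]-183)<12)&(V[:,0]>363)&(V[:,0]<630)&(V[:,1]>310)&(V[:,1]<345)]; print('shelf',len(k),k.min(0).round(0))
cv2.imwrite('pics/c5.png',np.hstack([cv2.resize(p[190:320,200:330],(400,400)),cv2.resize(q[230:360,260:390],(400,400))]))
E
```

```text
23.7667 [448.26437338 116.07761742 198.86986897] [-0.367  0.005 -0.778  0.626  1.022 -1.374]
rim plane 216 [-0.00000e+00 -7.00000e-03  1.58086e+02] (array([496. , 212. ,  33.7]), 220) (array([495.7, 209. ,  31. ]), 213) (array([496.6, 212.9,  34.9]), 36)
handle 188 [452. 116.  28.] [558. 139.  39.]
shelf 902 [363. 326. 181.]
rim plane 179 [-0.00000e+00  1.50000e-02  1.58576e+02] (array([495.9, 212. ,  34.1]), 186) (array([496.5, 215.4,  31.2]), 177) (array([495.5, 211.3,  34.1]), 26)
handle 143 [449. 113.  27.] [558. 140.  39.]
shelf 596 [363. 325. 181.]
```

View pics/c5.png

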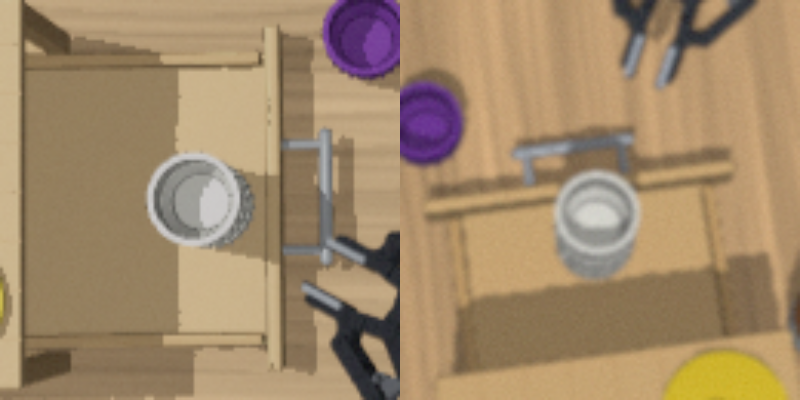

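The picture shows all three nested, with the rim level at z≈158. Handle bar is at y≈121 and x 452–558. Next I'll set up the push.

```bash
python3 - <<'E'
from h import *
R=down(-90)@Ro.from_euler('y',-20,degrees=True).as_matrix(); print(R.round(3))
s=state(); p1=np.array([504,75,130]); plan(R,p1,10)
T0=T(s['tool_rot'],s['tool_pos']); M=np.linalg.inv(T0)@T(R,p1)
print((T0@fmp(M,.5).real)[:3].round(2)); plan(R,[504,85,14],5,R,p1)
E
```

```text
[[ 0.    -1.    -0.   ]
 [-0.94  -0.     0.342]
 [-0.342  0.    -0.94 ]]
total shift mm [ 64.5 -69.4  25. ] turn [-17.07  38.4  -21.36]
10 rows of [ 0.0067 -0.0062  0.0036] [-1.71  3.84 -2.14]
[[-1.6000e-01 -9.7000e-01  1.8000e-01  4.7487e+02]
 [-7.6000e-01  2.3000e-01  6.1000e-01  9.8420e+01]
 [-6.4000e-01 -4.0000e-02 -7.7000e-01  1.6189e+02]]
total shift mm [ 30.3   0.  112.4] turn [0. 0. 0.]
5 rows of [ 0.0061 -0.      0.0225] [ 0. -0.  0.]
```

>>> move_arm:
  motion: [0.0067,-0.0062,0.0036,-1.71,3.84,-2.14,0.0067,-0.0062,0.0036,-1.71,3.84,-2.14,0.0067,-0.0062,0.0036,-1.71,3.84,-2.14,0.0067,-0.0062,0.0036,-1.71,3.84,-2.14,0.0067,-0.0062,0.0036,-1.71,3.84,-2.14]
  grip: 0

```text
clock: 24.28
tool_pos: [475.3, 98.4, 161.8]
tool_rot: [[-0.155, -0.973, 0.174], [-0.758, 0.229, 0.61], [-0.633, -0.037, -0.773]]
ft_force: [0.3, -0.4, -0.8]
finger_gap: 0.0
grasp_force: 0.0
```

>>> move_arm:
  motion: [0.0067,-0.0062,0.0036,-1.71,3.84,-2.14,0.0067,-0.0062,0.0036,-1.71,3.84,-2.14,0.0067,-0.0062,0.0036,-1.71,3.84,-2.14,0.0067,-0.0062,0.0036,-1.71,3.84,-2.14,0.0067,-0.0062,0.0036,-1.71,3.84,-2.14]

```text
clock: 24.7
tool_pos: [504.7, 75.2, 130.0]
tool_rot: [[0.003, -1.0, -0.001], [-0.941, -0.003, 0.339], [-0.339, -0.0, -0.941]]
ft_force: [0.7, -0.6, -0.4]
finger_gap: -0.0
grasp_force: 0.0
```

```bash
python3 - <<'E'
from h import *
R=down(-90)@Ro.from_euler('y',-20,degrees=True).as_matrix()
s=state();print(s['clock'],s['tool_pos'],s['qpos'].round(3),s['finger_gap']); plan(R,[504,85,14],5)
E
```

```text
24.7 [504.72176237  75.23606562 130.01104794] [-0.063  0.286 -0.248  1.06   0.345 -1.641] -0.003433053462674313
total shift mm [ 30.1   0.7 112.5] turn [ 0.05 -0.21  0.18]
5 rows of [0.0061 0.0001 0.0225] [ 0.01 -0.04  0.04]
```

>>> move_arm:
  motion: [0.006,0,0.0225,0,0,0,0.006,0,0.0225,0,0,0,0.006,0,0.0225,0,0,0,0.006,0,0.0225,0,0,0,0.006,0,0.0225,0,0,0]

```text
clock: 25.12
tool_pos: [504.0, 86.0, 13.1]
tool_rot: [[0.001, -1.0, 0.0], [-0.94, -0.001, 0.342], [-0.342, -0.001, -0.94]]
ft_force: [0.0, -0.9, -0.2]
finger_gap: -0.2
grasp_force: 0.0
```

>>> move_arm:
  motion: [-0.0028,0,0.001,0,0,0,-0.0038,0,0.0014,0,0,0,-0.0038,0,0.0014,0,0,0,-0.0038,0,0.0014,0,0,0,-0.0028,0,0.001,0,0,0]

```text
clock: 25.53
tool_pos: [505.3, 103.7, 16.0]
tool_rot: [[0.001, -1.0, 0.003], [-0.94, -0.0, 0.342], [-0.342, -0.003, -0.94]]
ft_force: [0.9, 0.4, 0.8]
finger_gap: -0.2
grasp_force: 0.0
```

>>> move_arm:
  motion: [-0.0028,0,0.001,0,0,0,-0.0028,0,0.001,0,0,0,-0.0028,0,0.001,0,0,0,-0.0028,0,0.001,0,0,0,-0.0028,0,0.001,0,0,0]

```text
clock: 25.95
tool_pos: [504.4, 118.1, 15.0]
tool_rot: [[0.0, -1.0, 0.001], [-0.94, 0.0, 0.342], [-0.342, -0.001, -0.94]]
ft_force: [0.4, -1.9, -0.2]
finger_gap: -0.3
grasp_force: 0.7
```

>>> move_arm:
  motion: [-0.0028,0,0.001,0,0,0,-0.0028,0,0.001,0,0,0,-0.0038,0,0.0014,0,0,0,-0.0038,0,0.0014,0,0,0,-0.0038,0,0.0014,0,0,0]

```text
clock: 26.37
tool_pos: [504.2, 136.4, 14.8]
tool_rot: [[0.0, -1.0, 0.0], [-0.94, 0.0, 0.342], [-0.342, -0.0, -0.94]]
ft_force: [-1.2, -1.9, 0.2]
finger_gap: 0.2
grasp_force: 0.8
```

>>> move_arm:
  motion: [-0.0043,0,0.0016,0,0,0,-0.0047,0,0.0017,0,0,0,-0.0047,0,0.0017,0,0,0,-0.0047,0,0.0017,0,0,0,-0.0047,0,0.0017,0,0,0]

```text
clock: 26.78
tool_pos: [504.3, 161.1, 14.8]
tool_rot: [[0.0, -1.0, 0.001], [-0.94, -0.0, 0.342], [-0.342, -0.001, -0.94]]
ft_force: [-1.8, -1.6, -1.0]
finger_gap: -0.0
grasp_force: 0.9
```

>>> move_arm:
  motion: [-0.0047,0,0.0017,0,0,0,-0.0047,0,0.0017,0,0,0,-0.0047,0,0.0017,0,0,0,-0.0047,0,0.0017,0,0,0,-0.0047,0,0.0017,0,0,0]

```text
clock: 27.2
tool_pos: [504.4, 186.1, 14.9]
tool_rot: [[0.0, -1.0, 0.001], [-0.94, -0.0, 0.342], [-0.342, -0.001, -0.94]]
ft_force: [-0.6, -2.1, -0.5]
finger_gap: -0.4
grasp_force: 0.9
```

>>> move_arm:
  motion: [-0.0047,0,0.0017,0,0,0,-0.0047,0,0.0017,0,0,0,-0.0047,0,0.0017,0,0,0,-0.0047,0,0.0017,0,0,0,-0.0047,0,0.0017,0,0,0]

```text
clock: 27.62
tool_pos: [504.4, 211.0, 14.9]
tool_rot: [[0.0, -1.0, 0.001], [-0.94, -0.0, 0.342], [-0.342, -0.001, -0.94]]
ft_force: [-0.8, -1.0, -0.0]
finger_gap: 0.3
grasp_force: 0.9
```

>>> move_arm:
  motion: [-0.0047,0,0.0017,0,0,0,-0.0047,0,0.0017,0,0,0,-0.0047,0,0.0017,0,0,0,-0.0047,0,0.0017,0,0,0,-0.0047,0,0.0017,0,0,0]

```text
clock: 28.03
tool_pos: [504.4, 236.0, 15.0]
tool_rot: [[0.0, -1.0, 0.001], [-0.94, -0.0, 0.342], [-0.342, -0.001, -0.94]]
ft_force: [-2.0, -1.7, -0.8]
finger_gap: -0.3
grasp_force: 0.9
```

```bash
python3 - <<'E'
from h import *
s=state();print(s['clock'],s['tool_pos'],s['qpos'].round(3),s['ft_force'])
p,d=grab('top','top6.png');q,e=grab('side','side6.png')
cv2.imwrite('pics/c6.png',np.hstack([cv2.resize(p[190:320,180:310],(400,400)),cv2.resize(q[250:380,250:380],(400,400))]))
E
```

```text
28.0333 [504.38858116 236.01941026  14.99218096] [ 0.249  0.401 -0.414  0.667  0.337 -1.307] [-2.04489953 -1.66207969 -0.80545529]
```

View pics/c6.png

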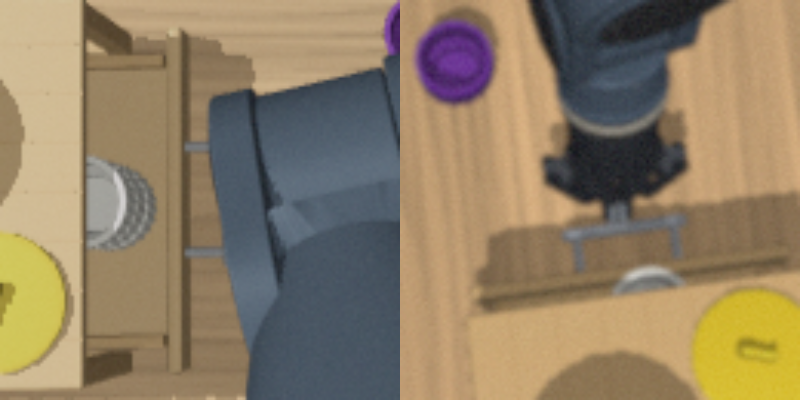

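The tray is sliding in squarely, the stack is upright and passing under the board, and the wrist is clear of the shelf. Pushing on, slower near the stop.

>>> move_arm:
  motion: [-0.0047,0,0.0017,0,0,0,-0.0047,0,0.0017,0,0,0,-0.0047,0,0.0017,0,0,0,-0.0047,0,0.0017,0,0,0,-0.0038,0,0.0014,0,0,0]

```text
clock: 28.55
tool_pos: [504.3, 260.2, 15.0]
tool_rot: [[0.0, -1.0, 0.001], [-0.94, -0.0, 0.342], [-0.342, -0.001, -0.94]]
ft_force: [-1.3, -0.7, 0.1]
finger_gap: -0.2
grasp_force: 0.7
```

>>> move_arm:
  motion: [-0.0028,0,0.001,0,0,0,-0.0019,0,0.0007,0,0,0,-0.0019,0,0.0007,0,0,0,-0.0019,0,0.0007,0,0,0,-0.0014,0,0.0005,0,0,0]

```text
clock: 28.97
tool_pos: [504.3, 270.3, 15.0]
tool_rot: [[0.0, -1.0, 0.001], [-0.94, -0.0, 0.342], [-0.342, -0.001, -0.94]]
ft_force: [-0.9, -1.9, -0.2]
finger_gap: -0.0
grasp_force: 0.7
```

>>> move_arm:
  motion: [-0.0014,0,0.0005,0,0,0,-0.0014,0,0.0005,0,0,0,-0.0014,0,0.0005,0,0,0,-0.0014,0,0.0005,0,0,0,-0.0014,0,0.0005,0,0,0]

```text
clock: 29.38
tool_pos: [504.4, 277.6, 15.0]
tool_rot: [[0.0, -1.0, 0.001], [-0.94, 0.0, 0.342], [-0.342, -0.001, -0.94]]
ft_force: [-0.4, -1.8, -0.5]
finger_gap: -0.1
grasp_force: 0.8
```

>>> move_arm:
  motion: [-0.0009,0,0.0003,0,0,0,-0.0009,0,0.0003,0,0,0,-0.0009,0,0.0003,0,0,0,-0.0009,0,0.0003,0,0,0,0,0,0,0,0,0]

```text
clock: 29.8
tool_pos: [504.4, 281.5, 15.2]
tool_rot: [[0.0, -1.0, 0.001], [-0.94, -0.0, 0.342], [-0.342, -0.001, -0.94]]
ft_force: [-1.4, -0.5, -0.7]
finger_gap: 0.1
grasp_force: 0.5
```

>>> move_arm:
  motion: [-0.0009,0,0.0003,0,0,0,-0.0009,0,0.0003,0,0,0,-0.0009,0,0.0003,0,0,0,0,0,0,0,0,0,0,0,0,0,0,0]

```text
clock: 30.22
tool_pos: [504.5, 282.2, 14.8]
tool_rot: [[-0.001, -1.0, 0.001], [-0.941, 0.002, 0.338], [-0.338, -0.001, -0.941]]
ft_force: [0.0, -19.3, 3.5]
finger_gap: 0.2
grasp_force: 8.5
```

The stop is reached at 19 N. Backing away.

>>> move_arm:
  motion: [0.0028,0,-0.001,0,0,0,0.0094,0,-0.0034,0,0,0,0.0188,0,-0.0068,0,0,0,0.0188,0,-0.0068,0,0,0,0.0188,0,-0.0068,0,0,0]

```text
clock: 30.63
tool_pos: [504.5, 210.3, 15.4]
tool_rot: [[0.001, -1.0, 0.001], [-0.94, -0.001, 0.342], [-0.342, -0.001, -0.94]]
ft_force: [0.4, 0.1, -0.2]
finger_gap: -0.1
grasp_force: 0.0
```

>>> move_arm:
  motion: [0.02,0,-0.03,0,0,0,0.02,0,-0.03,0,0,0,0.03,0,-0.03,0,0,0,0.03,0,-0.03,0,0,0,0.03,0,-0.03,0,0,0]

```text
clock: 31.05
tool_pos: [504.1, 38.0, 112.0]
tool_rot: [[0.001, -1.0, 0.002], [-0.94, -0.001, 0.342], [-0.342, -0.002, -0.94]]
ft_force: [0.4, -0.4, 0.3]
finger_gap: 0.0
grasp_force: 0.0
```

>>> move_arm:
  motion: [0.03,0.03,-0.01,0,0,0,0.03,0.03,-0.01,0,0,0,0.02,0.02,0,0,0,0,0,0,0,0,0,0,0,0,0,0,0,0]

```text
clock: 31.47
tool_pos: [426.5, -40.5, 102.3]
tool_rot: [[-0.002, -1.0, 0.002], [-0.94, 0.003, 0.342], [-0.342, -0.001, -0.94]]
ft_force: [0.8, 0.3, -0.0]
finger_gap: 0.1
grasp_force: 0.0
```

```bash
python3 - <<'E'
from h import *
s=state();print(s['clock'],s['tool_pos'],s['ft_force'])
p,d=grab('top');q,e=grab('side')
for n,dd in(('top',d),('side',e)):
    V=cloud(n,dd).reshape(-1,3)
    k=V[(abs(V[:,2]-33)<6)&(V[:,1]>275)&(V[:,1]<325)&(V[:,0]>450)&(V[:,0]<555)]; print('handle',len(k),k.min(0).round(0) if len(k) else '',k.max(0).round(0) if len(k) else '')
    k=V[(abs(V[:,2]-50)<6)&(V[:,1]>290)&(V[:,1]<345)&(V[:,0]>400)&(V[:,0]<600)]; print('panel',len(k),k.min(0).round(0) if len(k) else '',k.max(0).round(0) if len(k) else '')
cv2.imwrite('pics/c7.png',np.hstack([cv2.resize(p[170:330,70:310],(480,320)),cv2.resize(q[250:410,250:410],(320,320))]))
E
```

```text
31.4667 [426.4746811 -40.4560371 102.3006149] [ 0.84615313  0.25930268 -0.00556504]
handle 210 [452. 289.  28.] [553. 325.  39.]
panel 386 [402. 327.  44.] [600. 345.  56.]
handle 148 [451. 289.  27.] [553. 309.  39.]
panel 3 [497. 295.  44.] [540. 300.  46.]
```

View pics/c7.png

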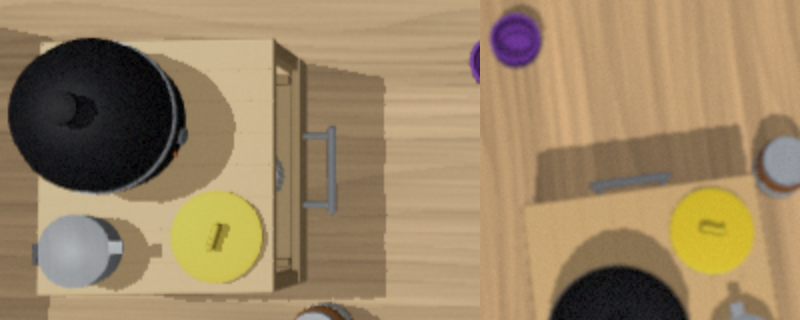

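The tray is home: bar at y≈294, stop felt. The stack still stands, with its flutes visible at crop (280,175), and the shelf items are undisturbed. The arm is clear, so I'm handing in.

```bash
python3 -c "
from station import manip
print(manip.sign_off())"
```

```text
the job is handed in; nothing more can be done
None
```

I nested the three white ramekins upright in one stack in the tray, pushed the tray home to its stop, and handed the job in at about 31.5 s; no verdict came back.

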